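# Feel four fixture pins for play and scrap the two worn ones

### The job

Two of the four ball-headed pins in the sloping fixture are worn loose: rock the pins side to side where they sit to feel which ones have play. Work one at a time: when you find a worn pin, draw it out with its bush and put it into the empty parts bin on the worktop before you feel for the next. Leave the other things on the worktop where they are.

Things in the scene. Friction and masses are not known exactly. Their poses are not given: they have to be found in the camera images.
- stand: Fixed sloping fixture of aluminium, 270 mm along its y, on a foot plate 130 mm deep. Origin on the worktop under its centre, z up. Its plate (80 mm deep, 44 thick) faces up and towards the fixture's -x: its normal and the pockets' axes lean 32 degrees from vertical to -x. Four square pockets, 36 mm deep, in a row along y, 66 mm apart. Top of the bare plate 85 mm above the worktop.
- scrap_bin: Empty open dark grey plastic parts bin standing on the worktop (fixed there), 105 x 119 x 62 mm. Origin at the centre of its underside, z up; inside it reaches from -43 to +40 mm in x and -53 to +53 mm in y, floor 2 mm thick, walls 62 mm high, the -x wall 35 mm high.
- pin_a_ball (a point): Centre of the 20 mm steel ball head of this pin, to hold it by. z along the pin, out of its bush; neck 10 mm thick. All look alike; the places of the worn two change. A worn pin rocks about 0.2 rad every way about a pivot 45 mm below the ball (9 mm at the ball, needs 1 N) and stays as left; its bush is loose and comes out with it. Grip it lightly to rock it, or the ball cannot turn. Sound: rigid, cannot be drawn out.
- pin_a_body (a point): Centre of this pin's square steel bush (36 x 36, 40 mm high), 20 mm above its underside and 65 mm below the ball centre; on it a round collar 33 mm across, 9 mm high. z along its axis, towards the ball. 36 mm of it is in a pocket of the plate, with 0.5 mm clearance a side if loose; drawn out by the ball along the pocket's axis. Pin and bush together about 0.27 kg.
- pin_b_ball (a point): Centre of the 20 mm steel ball head of this pin, to hold it by. z along the pin, out of its bush; neck 10 mm thick. All look alike; the places of the worn two change. A worn pin rocks about 0.2 rad every way about a pivot 45 mm below the ball (9 mm at the ball, needs 1 N) and stays as left; its bush is loose and comes out with it. Grip it lightly to rock it, or the ball cannot turn. Sound: rigid, cannot be drawn out.
- pin_b_body (a point): Centre of this pin's square steel bush (36 x 36, 40 mm high), 20 mm above its underside and 65 mm below the ball centre; on it a round collar 33 mm across, 9 mm high. z along its axis, towards the ball. 36 mm of it is in a pocket of the plate, with 0.5 mm clearance a side if loose; drawn out by the ball along the pocket's axis. Pin and bush together about 0.27 kg.
- pin_c_ball (a point): Centre of the 20 mm steel ball head of this pin, to hold it by. z along the pin, out of its bush; neck 10 mm thick. All look alike; the places of the worn two change. A worn pin rocks about 0.2 rad every way about a pivot 45 mm below the ball (9 mm at the ball, needs 1 N) and stays as left; its bush is loose and comes out with it. Grip it lightly to rock it, or the ball cannot turn. Sound: rigid, cannot be drawn out.
- pin_c_body (a point): Centre of this pin's square steel bush (36 x 36, 40 mm high), 20 mm above its underside and 65 mm below the ball centre; on it a round collar 33 mm across, 9 mm high. z along its axis, towards the ball. 36 mm of it is in a pocket of the plate, with 0.5 mm clearance a side if loose; drawn out by the ball along the pocket's axis. Pin and bush together about 0.27 kg.
- pin_d_ball (a point): Centre of the 20 mm steel ball head of this pin, to hold it by. z along the pin, out of its bush; neck 10 mm thick. All look alike; the places of the worn two change. A worn pin rocks about 0.2 rad every way about a pivot 45 mm below the ball (9 mm at the ball, needs 1 N) and stays as left; its bush is loose and comes out with it. Grip it lightly to rock it, or the ball cannot turn. Sound: rigid, cannot be drawn out.
- pin_d_body (a point): Centre of this pin's square steel bush (36 x 36, 40 mm high), 20 mm above its underside and 65 mm below the ball centre; on it a round collar 33 mm across, 9 mm high. z along its axis, towards the ball. 36 mm of it is in a pocket of the plate, with 0.5 mm clearance a side if loose; drawn out by the ball along the pocket's axis. Pin and bush together about 0.27 kg.
- drill_stand: Bystander: wooden block with upright drill bits, 32 x 100 x 98 mm, standing between fixture and bin. Origin at the centre of its underside. Leave it where it is.
- tall_box: Bystander: open steel box with a tall tool in it, 75 x 108 mm, 200 mm high. Origin at the centre of its underside. Leave it where it is.
- tape_roll: Bystander: black roll of tape, 62 mm across, 19 mm high, behind the fixture. Origin at the centre of its underside. Leave it where it is.
- slot_block: Bystander: milled steel block with a slot, 40 x 60 x 28 mm, behind the fixture. Origin at the centre of its underside. Leave it where it is.
- pliers: Bystander: blue-handled pliers, 61 x 183 x 14 mm, lying in front of the fixture. Origin at the centre of its underside. Leave it where it is.
- driver: Bystander: screwdriver with red handle, 31 x 201 x 27 mm, lying to the left of the fixture. Origin at the centre of its underside. Leave it where it is.
- wrench: Bystander: adjustable wrench, 44 x 187 x 12 mm, lying to the left of the fixture. Origin at the centre of its underside. Leave it where it is.

How it is judged:
By the outcome, as a careful person would: the job done as asked, in the order asked, and still so for the second after the job is handed in, with the robot touching nothing.
It also fails if it takes over 72 s, if anything falls off the work surface, if the arm or the gripper's body presses on something with over 40 N, if the wrist force passes 120 N, or if a joint passes its speed limit or range.

### The arm

A 6-joint arm with a two-finger parallel gripper is mounted at the origin on a cart in front of the work surface, level with it; the furniture and walls round the work are solid. World frame = base frame: x ahead of the robot, y to its left, z up, the work surface at z = 0. Lengths are in mm, angles in rad, forces in N, time in s.
With the tool pointing down it reaches from about 275 to 750 mm from the base axis. Payload 10.2 kg.
Tool frame: the origin (TCP) lies on the centre line of the jaws, within the pads' length; the fingertips stand 8 mm ahead of it and the grasp point (between the pads) lies 11 mm behind it; x points along the fingers, y is the direction in which the jaws open and shut, and the axes are right-handed (so a half turn about x gives the same grasp; the last joint's range is limited). The gripper opens to 88 mm and grips with 3 to 60 N. Pads are 18 mm wide; open, the fingers measure 123 mm over their backs; the gripper's body (75 mm by 187 mm) begins 45 mm behind the grasp point.
Start: joints at [-0.223, 0.313, 1.498, -0, 1.331, -0.223], TCP at [525.006, -0.014, 246.72] pointing down, gripper open.
Joint ranges: [-2.94, 2.94], [-0.97, 2.17], [0.19, 2.56], [-1.23, 4.37], [0.02, 3.11], [-2.88, 2.88]. Speed limits (rad/s): [2.39, 2.39, 3.01, 3.14, 3.14, 3.14].

### API

Orientations are given as a unit quaternion [x, y, z, w].
In Python, from workcell import robot gives the robot as it stands.
- The arm moves only by the tool play_rows, never from a script. Its argument "moves" is a list of rows, each a list of 7 numbers: the shift along the tool's x, y, z in mm, then the turn, a rotation vector about the tool's x, y, z in rad, then the opening, from 0 (shut) to 1 (fully open). In form: [[tx, ty, tz, rx, ry, rz, claw], ...]. A call has 1 to 12 rows; each row is the pose to reach, as a shift and turn from the pose commanded when the call began, along the tool's axes at that moment; what a row does not reach only later rows make up. A row lasts 1/8 s, in which the tool goes at most 62.5 mm and 10.7 degrees, less where a joint would pass 70% of its speed; a pose out of reach is approached as far as the arm can. A call with a gripper value outside its range is refused whole. The fingers move at their own pace and stop on an object; "squeeze" is the grip in N (left out, the last holds). Time passes only in rows, so rows that repeat a pose let the fingers close. It gives the time, the measured TCP pose, the force and the opening at its end, in the units of the state.
- robot.get_obs(): the state, without advancing time (a new reading comes with each control period).
- robot.camera(name): name is "scene" or "side" or "wrist"; returns (picture, depth): 480x640x3 uint8, red, green, blue; 480x640 float32, mm along the optical axis (not along the pixel's ray), 0 where there is no reading.
- robot.camera_params(name): a dict with "intrinsics" (3x3 intrinsics, pixels), "k1" (the pictures are not rectified: a ray, as slopes to the right and down, at radius r is drawn at 1 + k1 r^2 times it, then the intrinsics apply), "xyz" and "rotation" of the camera in the world; the wrist camera has in their place "tool_from_camera" (4x4, takes a point from camera to tool coordinates, whose origin is the TCP and whose axes are the tool frame's). Camera axes: x right, y down, z forward; pixel columns grow to the right and rows downward; lengths in mm; the calibration is good to about 2 mm. A picture is of the moment at which its call begins: read the wrist's pose just before it. camera_params takes no time and is no camera call.
- robot.close_job(): hands the job in, once; it reports no verdict.
Trained networks look in the newest picture that a camera, given by its name, has taken for a name from the list of things; names that differ only in an ending like _2 or _b are one class to them, and where a whole thing is asked for, a point or a joint stands for the part that bears it (a point fixed in the world has none). Each returns a list of dicts, best first, with "score" (0 to 1); they miss things now and then, are a little off and sometimes report something else, mostly with a low value. They report only what shows in the picture. A call takes as long as a camera call.
- robot.find_in(camera, thing): "bbox" ([centre column, centre row, width, height] in pixels, round what is visible of it).
- robot.regions_of(camera, thing): "mask" (480x640 bool, what is visible of it) and "bbox" ([centre column, centre row, width, height] in pixels, round what is visible of it).
- robot.pinpoint(camera, thing): "at" ([column, row] in pixels: a listed point, or the origin of a listed thing).
The state is a dict: "clock": time; "joint_positions": joint angles; "joint_vel": joint speeds; "effort": joint torques, N m; "eef_pos": TCP position; "tcp_rot": TCP orientation; "ft_force": force on the tool from outside, world axes, zero at the start; "torque": the same for the moment, N m; "grip_width": opening from 0.0 (shut) to 1.0 (fully open).
Only numpy, scipy, OpenCV 4.12 (cv2) and the standard library are available. Lean on these libraries where they do the work, as an engineer would, in place of code of your own. Each camera call takes 0.05 s, during which the arm holds its last target. There are 200 camera calls.

## Working session

There is one attempt and no reset: what is moved stays moved. The work goes in short steps, Python scripts to look and compute and a tool call to move; the robot and the scene stay as the last step left them, time stands still between calls to the robot, and variables do not carry over. Pictures are saved under pics/ and viewed, about 8 in all and at most 12, crops included, and the job is handed in when it is done.

Besides the shell and the picture viewer there is one more tool, called after "Emit:" by a JSON object that holds its "op" and its "data", one argument or row to a line. play_rows: Moves the arm, as the interface text tells. Its arguments: {"type":"object","properties":{"moves":{"type":"array","items":{"type":"array","items":{"type":"number"}}},"squeeze":{"type":"number"}},"required":["moves"]}

```bash
mkdir -p pics; cat > h.py <<'E'
import numpy as np, cv2
from scipy.spatial.transform import Rotation as R
from workcell import robot
def cam(name):
    p=robot.camera_params(name); K=np.array(p["intrinsics"])
    if "xyz" in p:
        r=np.array(p["rotation"]); 
        r=r if r.shape==(3,3) else R.from_quat(r).as_matrix()
        return K,p["k1"],r,np.array(p["xyz"])
    o=robot.get_obs(); T=np.array(p["tool_from_camera"]); Rt=R.from_quat(o["tcp_rot"]).as_matrix()
    return K,p["k1"],Rt@T[:3,:3],Rt@T[:3,3]+np.array(o["eef_pos"])
def ray(c,px):
    K,k1,r,t=c; s=cv2.undistortPoints(np.array([[px]],float),K,np.array([k1,0,0,0.]))[0,0]
    return np.array([s[0],s[1],1.])
def pt(c,px,d): return c[2]@(ray(c,px)*d)+c[3]
def onplane(c,px,z):
    v=c[2]@ray(c,px); return c[3]+v*(z-c[3][2])/v[2]
def proj(c,P):
    K,k1,r,t=c; q=r.T@(np.array(P)-t)
    return cv2.projectPoints(q[None],np.zeros(3),np.zeros(3),K,np.array([k1,0,0,0.]))[0][0,0]
def save(img,n): cv2.imwrite("pics/"+n,img[:,:,::-1])
E
python3 - <<'E'
from h import *
np.set_printoptions(precision=1,suppress=True)
print(robot.get_obs())
for n in ["scene","side"]:
    img,d=robot.camera(n); save(img,n+"0.png"); np.save(n+"0.npy",d); c=cam(n); print(n,c)
    for th in ["stand","scrap_bin","pin_a_ball","pin_a_body","drill_stand","tall_box"]:
        for f in robot.pinpoint(n,th)[:5]:
            u=np.array(f["at"]); i=np.clip(u.round().astype(int),0,[639,479]); dd=d[i[1],i[0]]
            print(th,round(f["score"],2),u,dd,pt(c,u,dd),onplane(c,u,0))
E
```

```text
{'clock': 0.0, 'joint_positions': array([-0.2,  0.3,  1.5, -0. ,  1.3, -0.2]), 'joint_vel': array([ 0., -0., -0., -0.,  0.,  0.]), 'effort': array([ -0. , -40.2, -25.2,   0.1,   0. ,  -0. ]), 'eef_pos': array([524.8,   0. , 246.2]), 'tcp_rot': array([ 0.5,  0.5, -0.5,  0.5]), 'ft_force': array([0.5, 0.2, 0.4]), 'torque': array([-0., -0.,  0.]), 'grip_width': 1.0008942925211}
scene (array([[466.3,   0. , 314.3],
       [  0. , 466.3, 239.1],
       [  0. ,   0. ,   1. ]]), -0.10024028717220342, array([[ 0.5, -0.6,  0.6],
       [-0.9, -0.3,  0.4],
       [-0. , -0.7, -0.7]]), array([ -92.5, -368.1,  819.9]))
stand 0.94 [273.8 249.6] 1106.4025 [541.5 118.6  48.4] [581.2 149.1   0. ]
stand 0.2 [304.9 247.8] 1062.5884 [554.6  39.4  81.5] [626.   84.5   0. ]
scrap_bin 0.89 [464.1 365. ] 923.6907 [ 492.1 -371.4    2.9] [ 494.2 -371.4    0. ]
pin_a_ball 0.6 [249.3 229.1] 1072.3564 [521.3 168.5 107. ] [613.4 249.    0. ]
pin_a_body 0.82 [257.4 235.8] 1109.3962 [542.8 164.9  70.5] [602.6 215.   -0. ]
drill_stand 0.85 [388.6 322.7] 983.0501 [ 501.8 -198.3   19.5] [ 516.3 -194.1    0. ]
tall_box 0.77 [453.3 280.1] 1039.5831 [ 666.  -282.5   42.3] [ 707.2 -277.8    0. ]
side (array([[462.5,   0. , 314.1],
       [  0. , 462.5, 231.1],
       [  0. ,   0. ,   1. ]]), -0.09381120706870447, array([[ 0.7, -0.6,  0.4],
       [-0.7, -0.6,  0.3],
       [ 0. , -0.5, -0.9]]), array([ 219.2, -328.8, 1042.9]))
stand 0.97 [278.8 227.6] 802.12067 [463.2  -9.9 345.7] [584.2 148.2   0. ]
scrap_bin 0.68 [412.6 397.2] 990.64874 [ 494.1 -368.6    3. ] [ 494.9 -368.7    0. ]
drill_stand 0.62 [359.4 327.3] 1011.4437 [ 514.4 -187.2   57.8] [ 531.7 -178.9    0. ]
tall_box 0.84 [441.4 302.9] 1065.5513 [ 698.6 -282.2   33.5] [ 714.5 -280.6    0. ]
```

View pics/scene0.png

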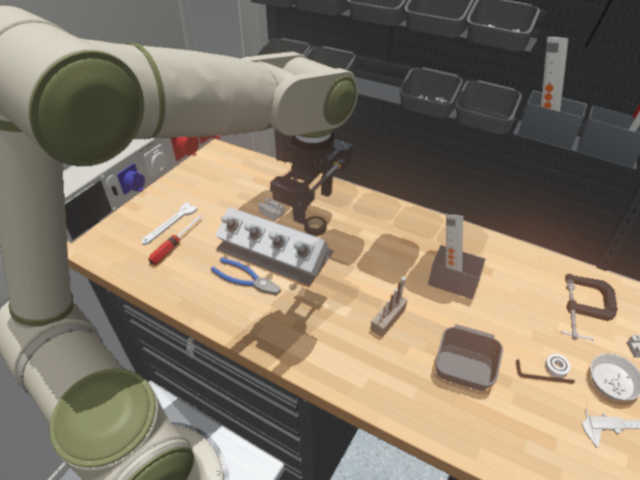

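View pics/side0.png

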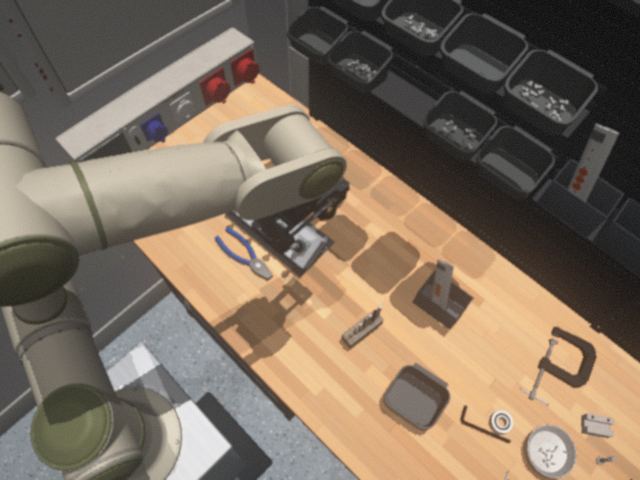

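The scene view shows the fixture with four ball pins at about (232,225), (254,232), (278,241) and (303,250). The bin is at (469,358) and the drill stand at (390,312). In the side view the arm hides the fixture. Next I'll look with the wrist camera and fit the fixture.

```bash
python3 - <<'E'
from h import *
np.set_printoptions(precision=1,suppress=True)
img,d=robot.camera("wrist"); save(img,"w0.png"); np.save("w0.npy",d); c=cam("wrist"); print(c[2],c[3])
print(np.array(robot.camera_params("wrist")["tool_from_camera"]))
for th in ["stand","pin_a_ball","pin_a_body"]:
  for n,cc in (("wrist",c),("scene",cam("scene"))):
    for f in robot.pinpoint(n,th)[:6]:
        u=np.array(f["at"]); print(n,th,round(f["score"],2),u,onplane(cc,u,0))
for f in robot.find_in("scene","pin_a_ball")[:6]: print(f)
E
```

```text
[[ 1.  -0.  -0. ]
 [-0.  -1.  -0.3]
 [-0.   0.3 -1. ]] [525.   69.3 384.7]
[[   0.    -0.3    1.  -137.9]
 [   1.    -0.    -0.    -0.1]
 [   0.     1.     0.3  -69.3]
 [   0.     0.     0.     1. ]]
wrist stand 0.56 [377.5  57.2] [581.8 144.8   0. ]
scene stand 0.94 [273.8 249.6] [581.2 149.1   0. ]
scene stand 0.2 [304.9 247.8] [626.   84.5   0. ]
scene pin_a_ball 0.6 [249.3 229.1] [613.4 249.    0. ]
scene pin_a_body 0.82 [257.4 235.8] [602.6 215.   -0. ]
{'bbox': [250.7, 230.8, 10.8, 8.0], 'score': 0.63}
```

View pics/w0.png

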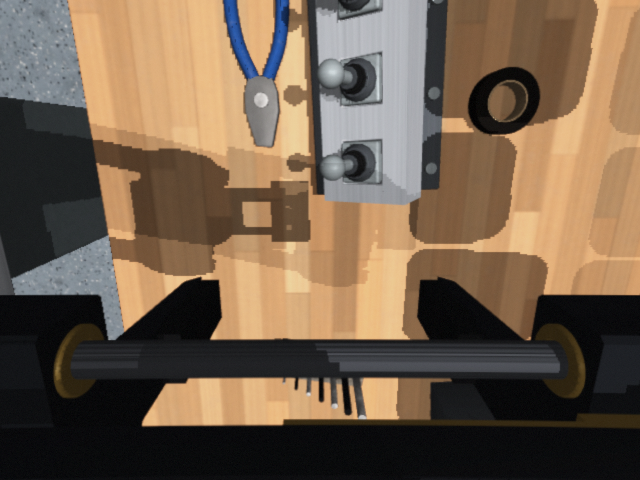

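The wrist camera sees two balls, at (332,165) and (331,73). The fixture is almost aligned with the world axes. I'll shift toward +y and up to see all four pins.

Emit:
{"op": "play_rows", "data": {
  "moves": [
    [-50, 0, -50, 0, 0, 0, 1],
    [-100, 0, -100, 0, 0, 0, 1],
    [-100, 0, -100, 0, 0, 0, 1],
    [-100, 0, -100, 0, 0, 0, 1]
  ]
}}

```text
clock: 1.6
eef_pos: [525.0, 100.0, 346.3]
tcp_rot: [0.5, 0.5, -0.5, 0.5]
ft_force: [-0.4, -0.9, -0.3]
grip_width: 1.0
```

```bash
python3 - <<'E'
from h import *
np.set_printoptions(precision=1,suppress=True)
o=robot.get_obs();print(o["eef_pos"],o["tcp_rot"])
img,d=robot.camera("wrist"); save(img,"w1.png"); np.save("w1.npy",d); c=cam("wrist")
img2,d2=robot.camera("scene");save(img2,"scene1.png"); np.save("scene1.npy",d2)
for n,cc,dd in (("wrist",c,d),("scene",cam("scene"),d2)):
  for th in ["stand","pin_a_ball","pin_a_body"]:
    for f in robot.pinpoint(n,th)[:6]:
        u=np.array(f["at"]); i=np.clip(u.round().astype(int),0,[639,479]);z=np.median(dd[i[1]-1:i[1]+2,i[0]-1:i[0]+2]); print(n,th,round(f["score"],2),u,z,onplane(cc,u,0),pt(cc,u,z+(10 if 'ball' in th else 0)))
E
```

```text
[525.  100.  346.3] [ 0.5  0.5 -0.5  0.5]
wrist stand 0.75 [363.7 157.3] 400.08646 [582.9 144.    0. ] [574.1 147.7  73.7]
wrist pin_a_ball 0.7 [323.4 126.1] 353.17923 [529.6 183.3   0. ] [528.6 180.2 103.1]
scene stand 0.66 [275.4 248.6] 1101.2043 [586.2 147.6   0. ] [541.8 113.8  53.7]
scene pin_a_ball 0.71 [273.3 247.5] 1103.7533 [586.9 154.4   0. ] [548.  124.5  46.9]
scene pin_a_ball 0.46 [248.7 230.6] 1079.4569 [607.7 246.9   0. ] [528.3 177.1  93. ]
scene pin_a_ball 0.35 [467.2 362.9] 926.7067 [ 502.  -375.5    0. ] [ 506.  -375.6   -5.5]
scene pin_a_body 0.74 [255.  232.6] 1104.484 [609.6 227.8  -0. ] [541.6 170.   79.5]
```

View pics/w1.png

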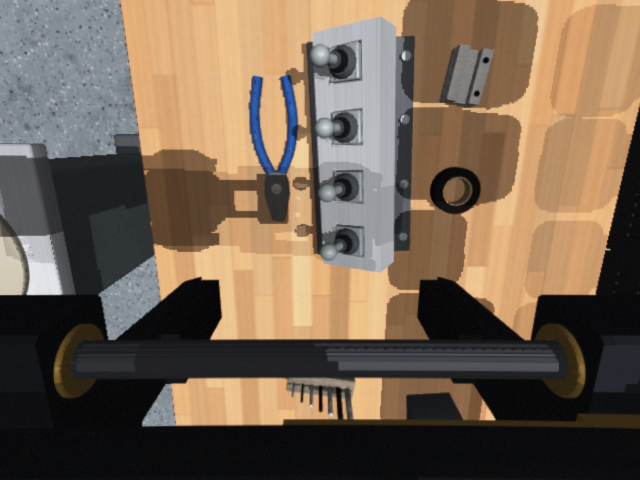

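All four balls show in w1: (320,55), (325,128), (327,191) and (330,252). I'll refine these circles and fit the row using the known 66 mm spacing.

```bash
cat > fit.py <<'E'
from h import *
from scipy.optimize import least_squares
np.set_printoptions(precision=1,suppress=True)
img=cv2.imread("pics/w1.png"); d=np.load("w1.npy"); c=cam("wrist")
seeds=[(320,55),(325,128),(327,191),(330,252)]; U=[]
g=cv2.medianBlur(cv2.cvtColor(img,cv2.COLOR_BGR2GRAY),3)
dref=355
for s in seeds:
    # ball = pixels at the ball's depth near seed (depth well above plate)
    win=np.zeros_like(g); cv2.circle(win,s,13,255,-1)
    z=d[s[1]-3:s[1]+4,s[0]-3:s[0]+4]; z0=np.median(z)
    m=((np.abs(d-z0)<12)&(win>0)).astype(np.uint8)
    cnt=max(cv2.findContours(m,0,2)[0],key=cv2.contourArea); (u,v),r=cv2.minEnclosingCircle(cnt)
    h=cv2.HoughCircles(g[s[1]-22:s[1]+23,s[0]-22:s[0]+23],cv2.HOUGH_GRADIENT,1,40,param1=80,param2=8,minRadius=8,maxRadius=13)
    hc=h[0,0]+[s[0]-22,s[1]-22,0] if h is not None else None
    print(s,z0,(round(u,1),round(v,1),round(r,1)),hc, pt(c,hc[:2] if hc is not None else (u,v),z0+9)); U.append(hc[:2] if hc is not None else (u,v))
U=np.array(U)
def model(p): 
    return np.array([[p[0]-np.sin(p[2])*s,p[1]+np.cos(p[2])*s,p[3]] for s in (99,33,-33,-99)])
f=lambda p:np.r_[(np.array([proj(c,P) for P in model(p)])-U).ravel(),(p[3]-126.6)/1.5]
s=least_squares(f,[525,147,0,126])
print(s.x[:2],round(s.x[2],4),s.x[3]); print(s.fun); print(model(s.x))
E
python3 fit.py
```

```text
(320, 55) 336.70135 (319.5, 55.7, 11.3) [331.5  58.5   9.1] [536.7 242.2 104.9]
(325, 128) 353.76807 (324.4, 127.7, 10.0) [327.5 125.5  12.4] [533.2 181.  104.3]
(327, 191) 371.06097 (327.0, 192.3, 9.3) [329.5 191.5  12.4] [535.7 114.  104.9]
(330, 252) 389.60464 (328.3, 251.2, 8.9) [325.5 249.5  12.4] [531.7  48.9 103.8]
[534.  146.4] -0.0189 118.35283809685566
[-0.4 -7.   1.7  1.2 -1.9  2.5  0.6  5.4 -5.5]
[[535.9 245.4 118.4]
 [534.6 179.4 118.4]
 [533.4 113.4 118.4]
 [532.1  47.4 118.4]]
```

```bash
sed -i 's/U.append(.*)$/U.append((u,v)); print(pt(c,(u,v),z0+9))/; s/126.6/105.4/' fit.py; cat >> fit.py <<'E'
p=s.x; yaw=p[2]
a=R.from_euler("z",yaw).apply([-np.sin(np.radians(32)),0,np.cos(np.radians(32))]); print("axis",a)
# check against the second picture (w0)
E
python3 fit.py
python3 - <<'E'
from h import *
# plate normal from depth for yaw: points on plate face, wrist picture w1
d=np.load("w1.npy"); c=cam("wrist")
P=[]
for u in range(335,390,2):
    for v in range(30,265,2):
        if d[v,u]>0: P.append(pt(c,(u,v),d[v,u]))
P=np.array(P)
rng=np.random.default_rng(0);best=0
for _ in range(400):
    q=P[rng.choice(len(P),3,False)]; n=np.cross(q[1]-q[0],q[2]-q[0]); n/=np.linalg.norm(n)+1e-9
    m=abs((P-q[0])@n)<1.5
    if m.sum()>best: best=m.sum(); M=m
q=P[M]; n=np.linalg.svd(q-q.mean(0))[2][2]; n*=np.sign(n[2]); print(best,len(P),n,q.mean(0),np.degrees(np.arctan2(np.hypot(*n[:2]),n[2])),"yaw",np.arctan2(-n[1],-n[0]))
E
```

```text
(320, 55) 336.70135 (319.5, 55.7, 11.3) [331.5  58.5   9.1] [536.7 242.2 104.9]
[525.2 244.7 104.2]
(325, 128) 353.76807 (324.4, 127.7, 10.0) [327.5 125.5  12.4] [533.2 181.  104.3]
[530.1 178.9 104.8]
(327, 191) 371.06097 (327.0, 192.3, 9.3) [329.5 191.5  12.4] [535.7 114.  104.9]
[533.1 113.2 105.2]
(330, 252) 389.60464 (328.3, 251.2, 8.9) [325.5 249.5  12.4] [531.7  48.9 103.8]
[534.9  47.1 104.3]
[530.8 145.9] 0.0497 105.05871745697478
[ 0.8 -0.3 -0.9 -0.1 -0.6  0.2  0.8  0.2 -0.2]
[[525.9 244.8 105.1]
 [529.2 178.9 105.1]
 [532.4 113.  105.1]
 [535.7  47.1 105.1]]
axis [-0.5 -0.   0.8]
1717 3292 [-0.5334101  -0.02739659  0.84541297] [571.84216889 155.53391144  72.5035403 ] 32.283790722769524 yaw 0.05131612040288533
```

Pixels, depth and plate normal agree: yaw is 0.05, lean 32.3° and ball height z≈105. Next I'll compute the approach to the pin at y=47.

```bash
cat >> h.py <<'E'
np.set_printoptions(precision=3,suppress=True)
S,C=np.sin(np.radians(32)),np.cos(np.radians(32))
def Rz(a): return R.from_euler("z",a)
RW=Rz(0.05)*R.from_matrix(np.array([[S,0,-C],[C,0,S],[0,-1,0]]).T)
RD=lambda yaw=0.:Rz(yaw)*R.from_matrix(np.array([[0,0,-1],[1,0,0],[0,-1,0]]).T)
BALL=dict(p1=[535.7,47.1,105],p2=[532.4,113,105],p3=[529.2,178.9,105],p4=[525.9,244.8,105])
def tcp(ball,Rt,back=0): return np.array(ball)+Rt.apply([11-back,0,0])
def delta(P,Rt,frm=None):
    o=robot.get_obs(); p,q=frm or (np.array(o["eef_pos"]),R.from_quat(o["tcp_rot"]))
    return np.r_[q.inv().apply(np.array(P)-p),(q.inv()*Rt).as_rotvec()]
E
python3 - <<'E'
from h import *
b=BALL["p1"]
for bk in (120,70,0): print(bk,tcp(b,RW,bk),delta(tcp(b,RW,bk),RW))
E
```

```text
120 [478.011  44.213 197.437] [148.859 -46.845  55.314  -0.049   0.014   0.559]
70 [504.474  45.537 155.035] [191.241 -20.35   53.97   -0.049   0.014   0.559]
0 [541.522  47.391  95.671] [250.575  16.744  52.089  -0.049   0.014   0.559]
```

Emit:
{"op": "play_rows", "data": {
  "moves": [
    [45, -15, 15, -0.01, 0.004, 0.14, 1],
    [90, -30, 30, -0.02, 0.008, 0.28, 1],
    [130, -40, 45, -0.036, 0.011, 0.42, 1],
    [160, -35, 54, -0.049, 0.014, 0.559, 1],
    [191.2, -20.4, 54, -0.049, 0.014, 0.559, 1],
    [191.2, -20.4, 54, -0.049, 0.014, 0.559, 1],
    [191.2, -20.4, 54, -0.049, 0.014, 0.559, 1]
  ]
}}

```text
clock: 2.88
eef_pos: [505.1, 46.0, 156.8]
tcp_rot: [0.61, 0.358, -0.326, 0.627]
ft_force: [0.3, 0.3, -0.6]
grip_width: 0.996
```

```bash
python3 - <<'E'
from h import *
o=robot.get_obs(); print(o["eef_pos"],o["ft_force"],delta(tcp(BALL["p1"],RW),RW))
img,d=robot.camera("wrist"); save(img,"w2.png")
for f in robot.pinpoint("wrist","pin_a_ball"): print(f)
c=cam("wrist")
for k,b in BALL.items(): print(k,proj(c,b))
E
```

```text
[505.054  45.987 156.767] [ 0.252  0.27  -0.616] [71.147 -1.567  0.423  0.001 -0.    -0.002]
{'at': [314.7, 0.0], 'score': 0.93}
p1 [316.351 261.319]
p2 [316.169 145.311]
p3 [316.103   3.739]
p4 [ 315.791 -177.223]
```

View pics/w2.png

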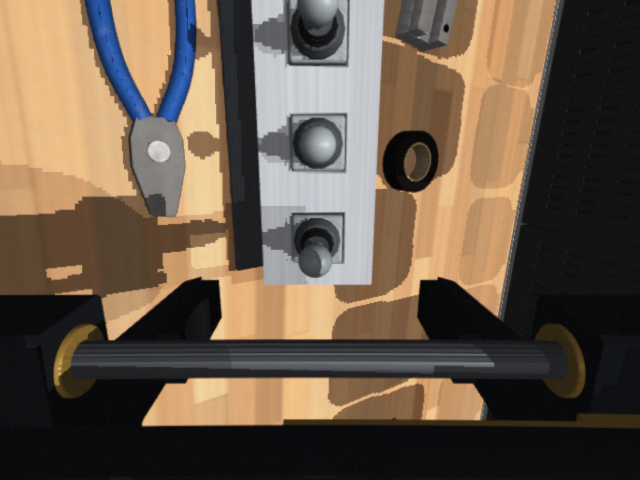

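The balls project within 2 px of where they show: p1 at (315,260), p2 at (318,144). I'll move in on p1 and close lightly.

Emit:
{"op": "play_rows", "data": {
  "moves": [
    [40, 0, 0, 0, 0, 0, 1],
    [70, 0, 0, 0, 0, 0, 0.6],
    [70, 0, 0, 0, 0, 0, 0.2],
    [70, 0, 0, 0, 0, 0, 0.0],
    [70, 0, 0, 0, 0, 0, 0],
    [70, 0, 0, 0, 0, 0, 0],
    [70, 0, 0, 0, 0, 0, 0]
  ],
  "squeeze": 3
}}

```text
clock: 3.85
eef_pos: [541.7, 47.8, 96.6]
tcp_rot: [0.61, 0.358, -0.327, 0.627]
ft_force: [-0.6, -1.1, -0.2]
grip_width: 0.34
```

Emit:
{"op": "play_rows", "data": {
  "moves": [
    [0, 0, 0, 0, 0, 0, 0],
    [0, 0, 0, 0, 0, 0, 0],
    [0, 0, 0, 0, 0, 0, 0],
    [0, 0, 0, 0, 0, 0, 0]
  ]
}}

```text
clock: 4.35
eef_pos: [541.6, 47.9, 96.2]
tcp_rot: [0.61, 0.358, -0.327, 0.627]
ft_force: [-1.5, -0.5, 0.9]
grip_width: 0.213
```

Emit:
{"op": "play_rows", "data": {
  "moves": [
    [0, 0, 2, 0, 0, 0, 0],
    [0, 0, 4, 0, 0, 0, 0],
    [0, 0, 4, 0, 0, 0, 0]
  ]
}}

```text
clock: 4.72
eef_pos: [541.9, 43.7, 96.1]
tcp_rot: [0.61, 0.358, -0.327, 0.627]
ft_force: [-0.7, 0.8, 0.2]
grip_width: 0.215
```

Emit:
{"op": "play_rows", "data": {
  "moves": [
    [0, 0, -4, 0, 0, 0, 0],
    [0, 0, -8, 0, 0, 0, 0],
    [0, 0, -8, 0, 0, 0, 0]
  ]
}}

```text
clock: 5.1
eef_pos: [541.5, 52.2, 96.2]
tcp_rot: [0.61, 0.358, -0.327, 0.627]
ft_force: [-1.0, -0.2, 0.0]
grip_width: 0.22
```

The along-row rock is ambiguous because the pads could be slipping. I'll re-centre and rock along the jaw direction, where they can't slip.

Emit:
{"op": "play_rows", "data": {
  "moves": [
    [0, 0, 4, 0, 0, 0, 0],
    [0, 1, 4, 0, 0, 0, 0],
    [0, 2, 4, 0, 0, 0, 0],
    [0, 3, 4, 0, 0, 0, 0],
    [0, 3, 4, 0, 0, 0, 0]
  ]
}}

```text
clock: 5.72
eef_pos: [544.3, 48.0, 97.8]
tcp_rot: [0.61, 0.358, -0.327, 0.627]
ft_force: [-2.3, -1.6, -0.2]
grip_width: 0.219
```

Emit:
{"op": "play_rows", "data": {
  "moves": [
    [0, -2, 0, 0, 0, 0, 0],
    [0, -4, 0, 0, 0, 0, 0],
    [0, -6, 0, 0, 0, 0, 0],
    [0, -6, 0, 0, 0, 0, 0]
  ]
}}

```text
clock: 6.22
eef_pos: [539.2, 47.6, 94.7]
tcp_rot: [0.61, 0.358, -0.327, 0.627]
ft_force: [1.1, -0.1, 0.4]
grip_width: 0.212
```

Emit:
{"op": "play_rows", "data": {
  "moves": [
    [0, 2, 0, 0, 0, 0, 0],
    [0, 3, 0, 0, 0, 0, 0],
    [0, 3, 1, 0, 0, 0, 0],
    [0, 3, 2, 0, 0, 0, 0],
    [0, 3, 3, 0, 0, 0, 0],
    [0, 3, 4, 0, 0, 0, 0],
    [0, 3, 5, 0, 0, 0, 0],
    [0, 3, 5, 0, 0, 0, 0]
  ],
  "squeeze": 8
}}

```text
clock: 7.22
eef_pos: [541.9, 42.8, 96.2]
tcp_rot: [0.61, 0.358, -0.327, 0.627]
ft_force: [-2.9, 1.1, -0.2]
grip_width: 0.207
```

Emit:
{"op": "play_rows", "data": {
  "moves": [
    [0, 0, -2, 0, 0, 0, 0],
    [0, 0, -4, 0, 0, 0, 0],
    [0, 0, -6, 0, 0, 0, 0],
    [0, 0, -8, 0, 0, 0, 0],
    [0, 0, -10, 0, 0, 0, 0]
  ]
}}

```text
clock: 7.85
eef_pos: [541.5, 52.9, 96.2]
tcp_rot: [0.61, 0.358, -0.327, 0.627]
ft_force: [-1.5, -1.2, -2.6]
grip_width: 0.208
```

With an 8 N grip, only about 1.1 N resists a ±5 mm rock, so p1 has play. I'll re-centre it, grip firmly and start drawing it out gently.

Emit:
{"op": "play_rows", "data": {
  "moves": [
    [0, 0, 3, 0, 0, 0, 0],
    [0, 0, 5, 0, 0, 0, 0],
    [0, 0, 5, 0, 0, 0, 0]
  ]
}}

```text
clock: 8.22
eef_pos: [541.7, 47.7, 96.2]
tcp_rot: [0.61, 0.358, -0.327, 0.627]
ft_force: [-3.0, 0.3, 0.9]
grip_width: 0.209
```

Emit:
{"op": "play_rows", "data": {
  "moves": [
    [0, 0, 0, 0, 0, 0, 0],
    [0, 0, 0, 0, 0, 0, 0],
    [-3, 0, 0, 0, 0, 0, 0],
    [-6, 0, 0, 0, 0, 0, 0],
    [-6, 0, 0, 0, 0, 0, 0]
  ],
  "squeeze": 30
}}

```text
clock: 8.85
eef_pos: [538.5, 47.6, 101.5]
tcp_rot: [0.61, 0.358, -0.327, 0.627]
ft_force: [1.0, 0.2, -2.7]
grip_width: 0.192
```

Emit:
{"op": "play_rows", "data": {
  "moves": [
    [-6, 0, 0, 0, 0, 0, 0],
    [-12, 0, 0, 0, 0, 0, 0],
    [-20, 0, 0, 0, 0, 0, 0],
    [-30, 0, 0, 0, 0, 0, 0],
    [-45, 0, 0, 0, 0, 0, 0],
    [-60, 0, 0, 0, 0, 0, 0],
    [-60, 0, 0, 0, 0, 0, 0]
  ]
}}

```text
clock: 9.72
eef_pos: [506.7, 46.0, 153.2]
tcp_rot: [0.61, 0.357, -0.327, 0.627]
ft_force: [0.1, 0.1, -2.9]
grip_width: 0.202
```

```bash
python3 - <<'E'
from h import *
o=robot.get_obs(); print(o["eef_pos"],o["ft_force"],o["grip_width"])
img,d=robot.camera("wrist"); im2,d2=robot.camera("scene")
a=np.hstack([img[0:480,150:550],cv2.resize(im2[190:310,200:300],(400,480))]); save(a,"v3.png")
for th in ("pin_a_body","pin_a_ball"): print([ (f["at"],f["score"]) for f in robot.pinpoint("wrist",th)])
print([ (f["at"],f["score"]) for f in robot.pinpoint("scene","scrap_bin")],[ (f["at"],f["score"]) for f in robot.pinpoint("side","scrap_bin")])
# bin rim from scene depth
c=cam("scene"); m=robot.regions_of("scene","scrap_bin")[0]["mask"]; v,u=np.where(m&(d2>0))
P=np.array([pt(c,(x,y),d2[y,x]) for x,y in zip(u,v)]); rim=P[(P[:,2]>55)&(P[:,2]<70)]
r=cv2.minAreaRect(P[:,:2].astype(np.float32)); r2=cv2.minAreaRect(rim[:,:2].astype(np.float32)); print(r,r2,len(rim),np.percentile(P[:,2],[5,50,95]))
E
```

```text
[506.668  46.015 153.218] [ 0.113  0.063 -2.871] 0.2024846166849934
[([320.0, 37.8], 0.95)]
[]
[] [([412.6, 397.2], 0.68)]
((514.6964721679688, -366.6494140625), (160.6743927001953, 117.59398651123047), 9.593347549438477) ((515.8729248046875, -366.3971862792969), (56.040767669677734, 117.51760864257812), 10.006896018981934) 375 [ 0.584 12.078 60.911]
```

View pics/v3.png

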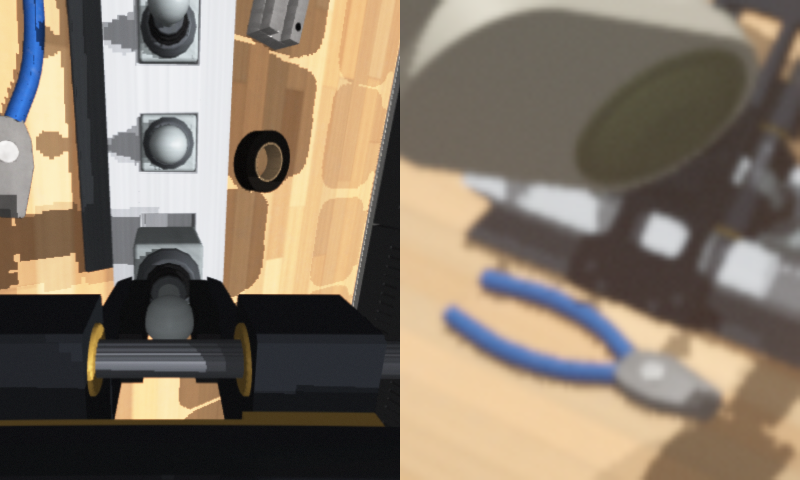

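The pin is drawn out with its bush and held: ball at (168,320), bush at (168,250) in the left crop. I'll compute the carry to the bin.

```bash
python3 - <<'E'
from h import *
from scipy.optimize import least_squares
d=np.load("side0.npy")
for n in ("scene","side"):
    d=np.load(n+"0.npy"); c=cam(n); m=robot.regions_of(n,"scrap_bin")[0]["mask"]; v,u=np.where(m&(d>0))
    P=np.array([pt(c,(x,y),d[y,x]) for x,y in zip(u,v)])
    for lo,hi in ((-3,8),(57,66)):
        q=P[(P[:,2]>lo)&(P[:,2]<hi)]; print(n,lo,len(q),cv2.minAreaRect(q[:,:2].astype(np.float32)))
yaw=0.17; b=np.array([494,-371,0])
o=robot.get_obs(); q0=R.from_quat(o["tcp_rot"])
B=b+Rz(yaw).apply([-1.5,-26,0]); Rd=RD(yaw)
print(B)
for z in (260,92): print(z,delta(tcp([B[0],B[1],z],Rd),Rd))
E
```

```text
scene -3 1559 ((519.8069458007812, -365.0709533691406), (153.9763946533203, 112.05687713623047), 10.028579711914062)
scene 57 317 ((518.5032958984375, -367.248291015625), (50.92289352416992, 117.41946411132812), 6.31257963180542)
side -3 1785 ((509.47283935546875, -370.0623779296875), (112.593017578125, 106.65027618408203), 8.534107208251953)
side 57 297 ((524.5916137695312, -367.7225646972656), (45.49430847167969, 118.47566223144531), 8.45923137664795)
[ 496.92  -396.879    0.   ]
260 [-99.386  24.319 441.92   -0.117   0.033  -0.558]
92 [ 43.076 -64.725 441.93   -0.117   0.033  -0.558]
```

Emit:
{"op": "play_rows", "data": {
  "moves": [
    [-50, 0, 0, 0, 0, 0, 0],
    [-99, 0, 20, -0.01, 0.004, -0.07, 0],
    [-99, 10, 70, -0.02, 0.008, -0.14, 0],
    [-99, 24, 120, -0.04, 0.012, -0.22, 0],
    [-99, 24, 175, -0.06, 0.017, -0.3, 0],
    [-99, 24, 230, -0.07, 0.021, -0.38, 0],
    [-99, 24, 285, -0.08, 0.025, -0.46, 0],
    [-99, 24, 340, -0.1, 0.03, -0.558, 0],
    [-99, 24, 395, -0.1, 0.03, -0.558, 0],
    [-99, 24, 441, -0.1, 0.03, -0.558, 0],
    [-99, 24, 441, -0.1, 0.03, -0.558, 0],
    [-99, 24, 441, -0.1, 0.03, -0.558, 0]
  ]
}}

```text
clock: 11.68
eef_pos: [496.9, -395.5, 248.4]
tcp_rot: [0.461, 0.537, -0.46, 0.536]
ft_force: [0.3, 1.0, -3.8]
grip_width: 0.198
```

```bash
python3 - <<'E'
from h import *
o=robot.get_obs(); print(o["eef_pos"],o["ft_force"],o["grip_width"],R.from_quat(o["tcp_rot"]).as_matrix())
img,d=robot.camera("wrist"); im2,d2=robot.camera("scene")
a=np.hstack([img[0:480,100:540],cv2.resize(im2[230:430,350:500],(360,480))]); save(a,"v4.png")
c=cam("wrist"); b=np.array([494,-371,0])
pts=[b+Rz(.15).apply(p) for p in ([-52.5,-59.5,35],[-52.5,59.5,35],[52.5,59.5,62],[52.5,-59.5,62],[0,0,2])]
print([ (proj(c,p)-[100,0]) for p in pts])
B=b+Rz(.15).apply([-1.5,-26,0]); Rd=RD(.15)
for z in (150,91): print(z,delta(tcp([B[0],B[1],z],Rd),Rd))
E
```

```text
[ 496.885 -395.517  248.37 ] [ 0.32   1.022 -3.801] 0.1980738715329855 [[ 0.     0.988  0.153]
 [ 0.002  0.153 -0.988]
 [-1.     0.001 -0.002]]
[array([168.337, 243.756]), array([163.924, 122.005]), array([280.743, 121.159]), array([274.323, 252.21 ]), array([219.58 , 182.058])]
150 [110.004  -1.076   1.941   0.004  -0.001  -0.001]
91 [169.004  -1.131   2.007   0.004  -0.001  -0.001]
```

View pics/v4.png

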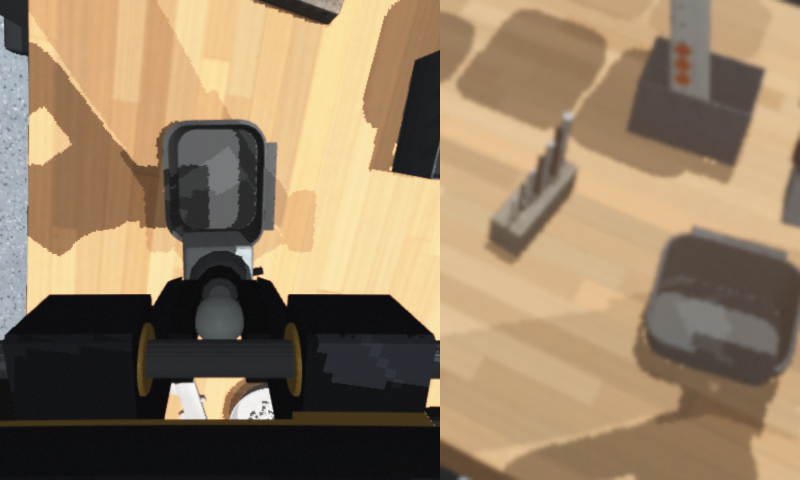

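The bin rim shows at about (162–265, 121–240) in the left crop, as predicted (the tab at x≈272 is the lip). The pin hangs straight above its slot at the -y end. I'll lower it, release and retreat.

Emit:
{"op": "play_rows", "data": {
  "moves": [
    [55, -1, 2, 0, 0, 0, 0],
    [110, -1, 2, 0, 0, 0, 0],
    [145, -1, 2, 0, 0, 0, 0],
    [160, -1, 2, 0, 0, 0, 0],
    [166, -1, 2, 0, 0, 0, 0],
    [169, -1, 2, 0, 0, 0, 0],
    [169, -1, 2, 0, 0, 0, 0]
  ]
}}

```text
clock: 12.65
eef_pos: [496.5, -398.2, 80.8]
tcp_rot: [0.461, 0.536, -0.46, 0.537]
ft_force: [0.7, 0.4, -2.7]
grip_width: 0.195
```

Emit:
{"op": "play_rows", "data": {
  "moves": [
    [0, 0, 0, 0, 0, 0, 0.22],
    [0, 0, 0, 0, 0, 0, 0.26],
    [0, 0, 0, 0, 0, 0, 0.3],
    [0, 0, 0, 0, 0, 0, 0.5],
    [0, 0, 0, 0, 0, 0, 0.8],
    [-40, 0, 0, 0, 0, 0, 1],
    [-100, 0, -10, 0, 0, 0, 1],
    [-150, 0, -40, 0, 0, 0, 1]
  ],
  "squeeze": 3
}}

```text
clock: 13.65
eef_pos: [489.9, -358.9, 232.0]
tcp_rot: [0.461, 0.536, -0.46, 0.537]
ft_force: [0.9, 0.3, 0.4]
grip_width: 0.839
```

```bash
python3 - <<'E'
from h import *
o=robot.get_obs(); print(o["eef_pos"],o["ft_force"],o["grip_width"])
img,d=robot.camera("wrist"); im2,d2=robot.camera("scene")
a=np.hstack([img[0:480,100:540],cv2.resize(im2[230:430,350:500],(360,480))]); save(a,"v5.png")
# next pin: from here
for bk in (70,): print(tcp(BALL["p2"],RW,bk),delta(tcp(BALL["p2"],RW,bk),RW))
E
```

```text
[ 489.865 -358.85   232.001] [0.893 0.35  0.365] 0.8394193539762598
[501.174 111.437 155.035] [  78.522   81.659 -462.601    0.104   -0.023    0.551]
```

View pics/v5.png

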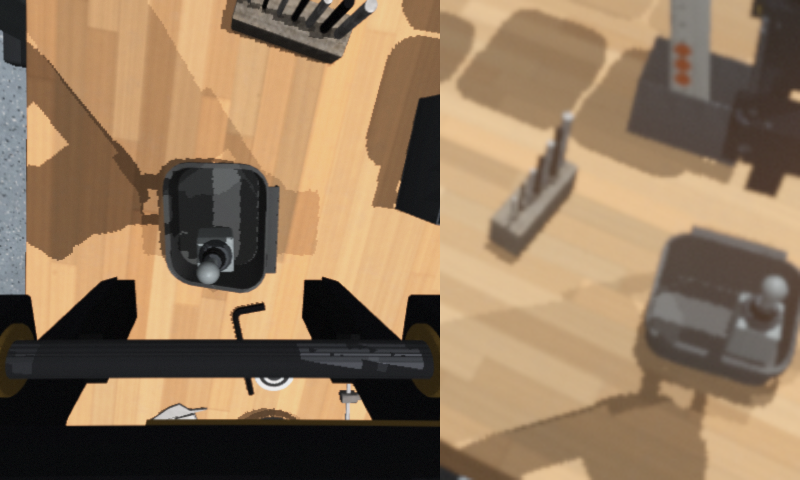

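Pin 1 stands in the bin, ball at (208,271) in the wrist crop, and nothing else has moved. Next I'll feel p2.

Emit:
{"op": "play_rows", "data": {
  "moves": [
    [-10, 10, -58, 0, 0, 0, 1],
    [-10, 20, -116, 0, 0, 0, 1],
    [-10, 30, -174, 0.01, 0, 0.07, 1],
    [0, 40, -232, 0.03, -0.005, 0.16, 1],
    [0, 45, -290, 0.05, -0.01, 0.26, 1],
    [0, 50, -345, 0.07, -0.015, 0.37, 1],
    [10, 55, -400, 0.09, -0.02, 0.48, 1],
    [30, 60, -450, 0.104, -0.023, 0.551, 1],
    [60, 72, -462.6, 0.104, -0.023, 0.551, 1],
    [78.5, 81.7, -462.6, 0.104, -0.023, 0.551, 1],
    [78.5, 81.7, -462.6, 0.104, -0.023, 0.551, 1]
  ]
}}

```text
clock: 15.12
eef_pos: [499.7, 111.3, 150.4]
tcp_rot: [0.61, 0.362, -0.33, 0.623]
ft_force: [0.2, -1.0, 0.3]
grip_width: 0.999
```

```bash
python3 - <<'E'
from h import *
o=robot.get_obs(); print(o["eef_pos"],o["ft_force"],delta(tcp(BALL["p2"],RW),RW))
E
```

```text
[499.671 111.31  150.393] [ 0.237 -1.05   0.299] [66.821  4.406  0.304 -0.005 -0.006  0.01 ]
```

Emit:
{"op": "play_rows", "data": {
  "moves": [
    [30, 4.4, 0.3, -0.005, -0.006, 0.01, 1],
    [67, 4.4, 0.3, -0.005, -0.006, 0.01, 0.6],
    [67, 4.4, 0.3, -0.005, -0.006, 0.01, 0],
    [67, 4.4, 0.3, -0.005, -0.006, 0.01, 0],
    [67, 4.4, 0.3, -0.005, -0.006, 0.01, 0],
    [67, 4.4, 0.3, -0.005, -0.006, 0.01, 0],
    [67, 4.4, 0.3, -0.005, -0.006, 0.01, 0],
    [67, 4.4, 0.3, -0.005, -0.006, 0.01, 0],
    [67, 4.4, 0.3, -0.005, -0.006, 0.01, 0],
    [67, 4.4, 0.3, -0.005, -0.006, 0.01, 0]
  ],
  "squeeze": 8
}}

```text
clock: 16.38
eef_pos: [538.2, 113.3, 96.7]
tcp_rot: [0.61, 0.358, -0.327, 0.627]
ft_force: [-5.2, -1.3, 1.8]
grip_width: 0.208
```

Emit:
{"op": "play_rows", "data": {
  "moves": [
    [0, 0, 1, 0, 0, 0, 0],
    [0, 0, 2, 0, 0, 0, 0],
    [0, 0, 3, 0, 0, 0, 0],
    [0, 0, 4, 0, 0, 0, 0],
    [0, 0, 4, 0, 0, 0, 0]
  ]
}}

```text
clock: 17.0
eef_pos: [538.4, 110.4, 96.6]
tcp_rot: [0.61, 0.358, -0.326, 0.627]
ft_force: [-1.4, 11.3, -0.8]
grip_width: 0.211
```

Emit:
{"op": "play_rows", "data": {
  "moves": [
    [0, 0, -2, 0, 0, 0, 0],
    [0, 0, -4, 0, 0, 0, 0],
    [0, 0, -6, 0, 0, 0, 0],
    [0, 0, -8, 0, 0, 0, 0],
    [0, 0, -8, 0, 0, 0, 0]
  ]
}}

```text
clock: 17.62
eef_pos: [538.3, 116.3, 96.4]
tcp_rot: [0.61, 0.357, -0.328, 0.627]
ft_force: [-1.1, -10.3, -4.1]
grip_width: 0.205
```

p2 resists with about 11 N both ways, against about 1 N for the worn pin, so it is sound. The open jaws straddle the row, so I can slide straight along it to p3.

Emit:
{"op": "play_rows", "data": {
  "moves": [
    [0, 0, 4, 0, 0, 0, 0.3],
    [0, 0, 4, 0, 0, 0, 0.8],
    [0, 0, 4, 0, 0, 0, 0.8],
    [0, 0, 4, 0, 0, 0, 0.8],
    [0, 0, 4, 0, 0, 0, 0.8],
    [0, 0, -30, 0, 0, 0, 0.8],
    [0, 0, -62, 0, 0, 0, 0.8],
    [0, 0, -62, 0, 0, 0, 0.8]
  ]
}}

```text
clock: 18.62
eef_pos: [535.4, 180.7, 97.1]
tcp_rot: [0.61, 0.358, -0.325, 0.628]
ft_force: [0.3, -0.2, 0.3]
grip_width: 0.8
```

```bash
python3 - <<'E'
from h import *
o=robot.get_obs(); print(o["eef_pos"],o["ft_force"],o["grip_width"],delta(tcp(BALL["p3"],RW),RW))
E
```

```text
[535.391 180.659  97.148] [ 0.25  -0.208  0.297] 0.7996150094737876 [ 1.013 -1.164  1.445  0.002 -0.001 -0.003]
```

Emit:
{"op": "play_rows", "data": {
  "moves": [
    [1, -1, 1, 0, 0, 0, 0.4],
    [1, -1, 1, 0, 0, 0, 0],
    [1, -1, 1, 0, 0, 0, 0],
    [1, -1, 1, 0, 0, 0, 0],
    [1, -1, 1, 0, 0, 0, 0],
    [1, -1, 1, 0, 0, 0, 0],
    [1, -1, 1, 0, 0, 0, 0],
    [1, -1, 1, 0, 0, 0, 0]
  ],
  "squeeze": 8
}}

```text
clock: 19.62
eef_pos: [535.5, 178.0, 95.9]
tcp_rot: [0.61, 0.357, -0.326, 0.627]
ft_force: [-0.7, -2.1, 1.0]
grip_width: 0.208
```

Emit:
{"op": "play_rows", "data": {
  "moves": [
    [0, 0, 1, 0, 0, 0, 0],
    [0, 0, 2, 0, 0, 0, 0],
    [0, 0, 3, 0, 0, 0, 0],
    [0, 0, 4, 0, 0, 0, 0],
    [0, 0, 4, 0, 0, 0, 0]
  ]
}}

```text
clock: 20.25
eef_pos: [535.6, 175.3, 95.9]
tcp_rot: [0.61, 0.357, -0.325, 0.628]
ft_force: [1.5, 11.0, -0.5]
grip_width: 0.215
```

Emit:
{"op": "play_rows", "data": {
  "moves": [
    [0, 0, -2, 0, 0, 0, 0],
    [0, 0, -4, 0, 0, 0, 0],
    [0, 0, -6, 0, 0, 0, 0],
    [0, 0, -8, 0, 0, 0, 0],
    [0, 0, -8, 0, 0, 0, 0]
  ]
}}

```text
clock: 20.88
eef_pos: [535.5, 181.0, 95.7]
tcp_rot: [0.61, 0.357, -0.327, 0.627]
ft_force: [2.9, -10.1, 0.3]
grip_width: 0.212
```

p3 resists with about 11 N, so it is sound. Next is p4.

Emit:
{"op": "play_rows", "data": {
  "moves": [
    [0, 0, 4, 0, 0, 0, 0.3],
    [0, 0, 4, 0, 0, 0, 0.8],
    [0, 0, 4, 0, 0, 0, 0.8],
    [0, 0, 4, 0, 0, 0, 0.8],
    [0, 0, 4, 0, 0, 0, 0.8],
    [0, 0, -30, 0, 0, 0, 0.8],
    [0, 0, -62, 0, 0, 0, 0.8],
    [0, 0, -62, 0, 0, 0, 0.8]
  ]
}}

```text
clock: 21.88
eef_pos: [531.8, 245.6, 95.7]
tcp_rot: [0.61, 0.358, -0.326, 0.628]
ft_force: [0.1, -0.6, 0.1]
grip_width: 0.803
```

```bash
python3 - <<'E'
from h import *
o=robot.get_obs(); print(o["eef_pos"],o["ft_force"],o["grip_width"],delta(tcp(BALL["p4"],RW),RW))
E
```

```text
[531.833 245.566  95.712] [ 0.128 -0.576  0.104] 0.8028998853987953 [-0.038 -0.136  0.468  0.002 -0.001 -0.003]
```

Emit:
{"op": "play_rows", "data": {
  "moves": [
    [0, 0, 0, 0, 0, 0, 0.4],
    [0, 0, 0, 0, 0, 0, 0],
    [0, 0, 0, 0, 0, 0, 0],
    [0, 0, 0, 0, 0, 0, 0],
    [0, 0, 0, 0, 0, 0, 0],
    [0, 0, 0, 0, 0, 0, 0],
    [0, 0, 0, 0, 0, 0, 0],
    [0, 0, 0, 0, 0, 0, 0]
  ],
  "squeeze": 8
}}

```text
clock: 22.88
eef_pos: [532.1, 244.0, 95.7]
tcp_rot: [0.61, 0.357, -0.327, 0.627]
ft_force: [0.1, -0.6, 1.9]
grip_width: 0.209
```

Emit:
{"op": "play_rows", "data": {
  "moves": [
    [0, 0, 1, 0, 0, 0, 0],
    [0, 0, 2, 0, 0, 0, 0],
    [0, 0, 3, 0, 0, 0, 0],
    [0, 0, 4, 0, 0, 0, 0],
    [0, 0, 4, 0, 0, 0, 0]
  ]
}}

```text
clock: 23.5
eef_pos: [532.3, 239.9, 95.7]
tcp_rot: [0.61, 0.357, -0.327, 0.627]
ft_force: [-1.6, 0.8, -0.1]
grip_width: 0.212
```

Emit:
{"op": "play_rows", "data": {
  "moves": [
    [0, 0, -2, 0, 0, 0, 0],
    [0, 0, -4, 0, 0, 0, 0],
    [0, 0, -6, 0, 0, 0, 0],
    [0, 0, -8, 0, 0, 0, 0],
    [0, 0, -8, 0, 0, 0, 0]
  ]
}}

```text
clock: 24.12
eef_pos: [531.9, 248.2, 95.7]
tcp_rot: [0.61, 0.357, -0.326, 0.627]
ft_force: [-0.3, -1.3, 0.8]
grip_width: 0.211
```

p4 moves freely at about 1 N, so it is the second worn pin. I'll centre it, grip firmly and draw it out.

Emit:
{"op": "play_rows", "data": {
  "moves": [
    [0, 0, 2, 0, 0, 0, 0],
    [0, 0, 4, 0, 0, 0, 0],
    [0, 0, 4, 0, 0, 0, 0]
  ]
}}

```text
clock: 24.5
eef_pos: [532.1, 243.9, 95.8]
tcp_rot: [0.61, 0.357, -0.327, 0.627]
ft_force: [-1.9, 1.1, 0.6]
grip_width: 0.21
```

Emit:
{"op": "play_rows", "data": {
  "moves": [
    [0, 0, 0, 0, 0, 0, 0],
    [0, 0, 0, 0, 0, 0, 0],
    [-3, 0, 0, 0, 0, 0, 0],
    [-6, 0, 0, 0, 0, 0, 0],
    [-12, 0, 0, 0, 0, 0, 0],
    [-20, 0, 0, 0, 0, 0, 0],
    [-30, 0, 0, 0, 0, 0, 0],
    [-45, 0, 0, 0, 0, 0, 0],
    [-60, 0, 0, 0, 0, 0, 0],
    [-60, 0, 0, 0, 0, 0, 0]
  ],
  "squeeze": 30
}}

```text
clock: 25.75
eef_pos: [500.1, 242.7, 148.0]
tcp_rot: [0.611, 0.356, -0.326, 0.628]
ft_force: [0.6, -0.3, -3.1]
grip_width: 0.198
```

```bash
python3 - <<'E'
from h import *
o=robot.get_obs(); print(o["eef_pos"],o["ft_force"],o["grip_width"])
B=np.array([494,-371,0])+Rz(.15).apply([-1.5,26,0]); Rd=RD(.15)
for z in (260,): print(z,delta(tcp([B[0],B[1],z],Rd),Rd))
E
```

```text
[500.073 242.684 147.951] [ 0.61  -0.317 -3.099] 0.19755526034589307
260 [-107.213   19.628  586.891   -0.098    0.028   -0.563]
```

Emit:
{"op": "play_rows", "data": {
  "moves": [
    [-50, 0, 0, 0, 0, 0, 0],
    [-107, 0, 0, 0, 0, 0, 0],
    [-107, 5, 50, -0.01, 0.003, -0.06, 0],
    [-107, 10, 105, -0.02, 0.006, -0.12, 0],
    [-107, 15, 160, -0.035, 0.01, -0.2, 0],
    [-107, 20, 215, -0.05, 0.014, -0.29, 0],
    [-107, 20, 270, -0.065, 0.019, -0.38, 0],
    [-107, 20, 325, -0.08, 0.023, -0.47, 0],
    [-107, 20, 380, -0.098, 0.028, -0.563, 0],
    [-107, 20, 435, -0.098, 0.028, -0.563, 0],
    [-107, 20, 490, -0.098, 0.028, -0.563, 0],
    [-107, 20, 545, -0.098, 0.028, -0.563, 0]
  ]
}}

```text
clock: 27.25
eef_pos: [487.0, -305.9, 247.6]
tcp_rot: [0.461, 0.536, -0.462, 0.536]
ft_force: [-0.1, -0.0, -3.1]
grip_width: 0.199
```

```bash
python3 - <<'E'
from h import *
o=robot.get_obs(); print(o["eef_pos"],o["ft_force"],o["grip_width"])
B=np.array([494,-371,0])+Rz(.15).apply([-1.5,26,0]); Rd=RD(.15)
for z in (250,): print(z,delta(tcp([B[0],B[1],z],Rd),Rd))
E
```

```text
[ 487.039 -305.87   247.629] [-0.066 -0.006 -3.077] 0.1994751510397926
250 [ 8.67  -4.324 39.433 -0.     0.001  0.002]
```

Emit:
{"op": "play_rows", "data": {
  "moves": [
    [5, -4, 32, 0, 0, 0, 0],
    [5, -4, 32, 0, 0, 0, 0],
    [5, -4, 32, 0, 0, 0, 0]
  ]
}}

```text
clock: 27.62
eef_pos: [488.0, -335.5, 242.8]
tcp_rot: [0.46, 0.536, -0.462, 0.536]
ft_force: [-0.5, 0.1, -3.0]
grip_width: 0.205
```

```bash
python3 - <<'E'
from h import *
o=robot.get_obs(); print(o["eef_pos"],o["ft_force"],o["grip_width"])
img,d=robot.camera("wrist"); im2,d2=robot.camera("scene")
a=np.hstack([img[0:480,100:540],cv2.resize(im2[230:430,350:500],(360,480))]); save(a,"v6.png")
B=np.array([494,-371,0])+Rz(.15).apply([-1.5,26,0]); Rd=RD(.15)
for z in (91,): print(z,delta(tcp([B[0],B[1],z],Rd),Rd))
E
```

```text
[ 488.027 -335.476  242.815] [-0.524  0.113 -3.028] 0.20496347338862989
91 [163.255  -0.892  10.233   0.001   0.001   0.002]
```

View pics/v6.png

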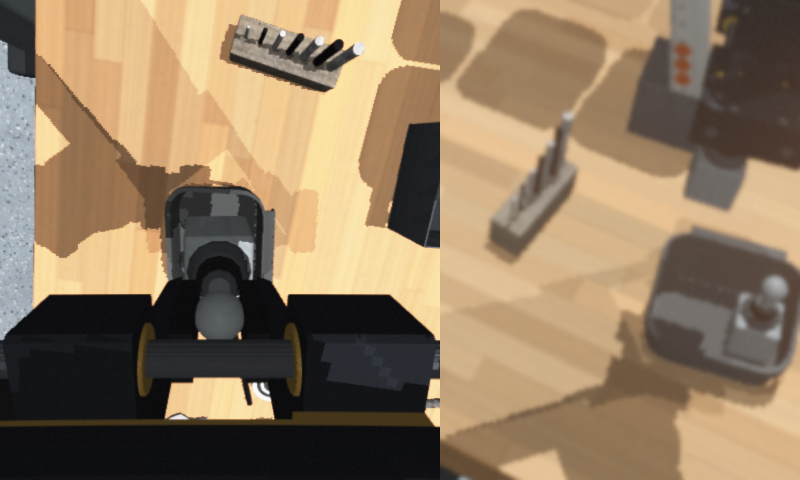

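The second pin hangs over the +y half of the bin. The first still stands at the -y end (ball at about (773,288) in the right crop). I'll lower and release.

Emit:
{"op": "play_rows", "data": {
  "moves": [
    [40, -1, 9, 0, 0, 0, 0],
    [95, -1, 9, 0, 0, 0, 0],
    [135, -1, 9, 0, 0, 0, 0],
    [153, -1, 9, 0, 0, 0, 0],
    [160, -1, 9, 0, 0, 0, 0],
    [163, -1, 9, 0, 0, 0, 0],
    [163, -1, 9, 0, 0, 0, 0]
  ]
}}

```text
clock: 28.6
eef_pos: [488.4, -345.6, 81.1]
tcp_rot: [0.46, 0.536, -0.462, 0.536]
ft_force: [-0.1, -0.1, -1.6]
grip_width: 0.201
```

Emit:
{"op": "play_rows", "data": {
  "moves": [
    [0, 0, 0, 0, 0, 0, 0.22],
    [0, 0, 0, 0, 0, 0, 0.26],
    [0, 0, 0, 0, 0, 0, 0.3],
    [0, 0, 0, 0, 0, 0, 0.5],
    [0, 0, 0, 0, 0, 0, 0.8],
    [0, 0, 0, 0, 0, 0, 1],
    [-40, 0, 0, 0, 0, 0, 1],
    [-100, 0, 0, 0, 0, 0, 1],
    [-150, 0, -40, 0, 0, 0, 1],
    [-150, 0, -60, 0, 0, 0, 1],
    [-150, 0, -60, 0, 0, 0, 1]
  ],
  "squeeze": 3
}}

```text
clock: 29.98
eef_pos: [479.4, -285.0, 230.5]
tcp_rot: [0.46, 0.536, -0.461, 0.536]
ft_force: [-0.3, -0.8, -1.1]
grip_width: 1.001
```

```bash
python3 - <<'E'
from h import *
o=robot.get_obs(); print(o["eef_pos"],o["ft_force"],o["grip_width"],o["clock"])
img,d=robot.camera("wrist"); im2,d2=robot.camera("scene")
a=np.hstack([img[120:480,130:400],cv2.resize(im2[150:400,140:500],(518,360))]); save(a,"v7.png")
E
```

```text
[ 479.375 -285.009  230.499] [-0.317 -0.81  -1.06 ] 1.0011945180360764 29.975
```

View pics/v7.png

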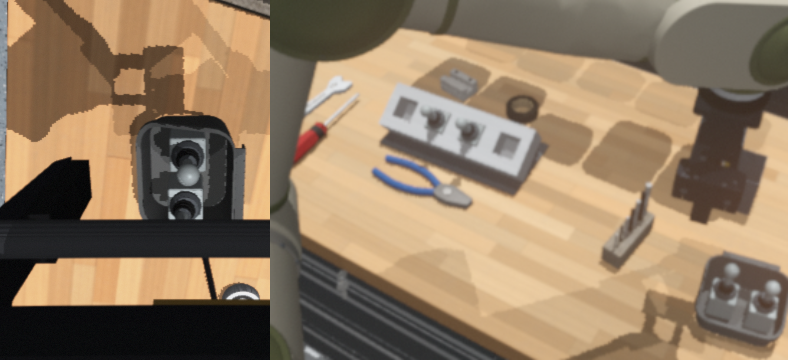

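Both worn pins stand in the bin (balls at (731,271) and (771,288)). The two end pockets are empty, the two middle pins are in place, and the other things are where they were. I'm handing in.

```bash
python3 -c "
from workcell import robot
print(robot.close_job())"
```

```text
the job is handed in; nothing more can be done
None
```

The two worn pins were the ones at the ends of the fixture, and both now stand upright in the parts bin with their bushes. I drew out the first (y ≈ 47 mm) and binned it before feeling for the next. The two middle pins tested sound and stayed in place, and I then found and binned the second (y ≈ 245 mm).

- **Rocking:** with an 8 N grip, the worn pins moved a full ±4–5 mm at about 1 N. The sound ones resisted with about 11 N each way. A first 3 N trial on the first pin was ambiguous, so I repeated it at 8 N.
- **Drawing out:** each worn pin came out freely, with the wrist carrying about 3 N, which matches the expected weight.
- **Last checks:** the final pictures show both pins in the bin and both end pockets empty. The bystander objects in view look unmoved. The gripper was open and clear when I handed the job in, at about 30 s of the 72 s allowed. No check failed.

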